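# Close the balance's draught shield and tare it

## Robot

A 6-joint arm with a two-finger parallel gripper is mounted at the origin on the work surface. World frame = base frame: x ahead of the robot, y to its left, z up, the work surface at z = 0. Lengths are in m, angles in degrees, forces in N, time in s.
With the tool pointing down it reaches from about 0.35 to 0.875 m from the base axis. Payload 4.2 kg.
Tool frame: the origin (TCP) lies midway between the tips of the shut fingers; the grasp point (between the pads) lies 19 mm behind it; z points along the fingers, y is the line along which they close (so a half turn about z gives the same grasp; the last joint's range is limited). The gripper opens to 87 mm and grips with 3 to 60 N. Pads are 19 mm wide; open, the fingers measure 117 mm over their backs; the gripper's body (75 mm by 190 mm) begins 51 mm behind the grasp point.
Start: joints at [-56.86, 22.042, 0.453, 0, -68.411, -14.817], TCP at [0.197, -0.593, 0.223] pointing down, gripper open.
Joint ranges: [-179.83, 179.83], [-69.29, 118.12], [-61.27, 80.66], [-181.25, 117.63], [-171.15, -9.14], [-177.46, 177.46]. Speed limits (degrees/s): [159.86, 159.86, 180, 180, 180, 180].

## Interface

Orientations are given as a 3x3 rotation matrix whose columns are the frame's x, y, z axes.
In Python, from station import * gives the robot as it stands.
- The arm moves only by the tool move_arm, never from a script. Its argument "targets" is text: rows parted by semicolons, each of 4 numbers parted by spaces: the shift along the world's x, y, z in units of 25 mm (1.0 is 25 mm), then the turn about the world's z in units of 5 degrees (1.0 is 5 degrees). In form: tx ty tz spin; .... A call has 1 to 10 rows; each row shifts and turns the commanded pose from where the row before left it; what a row does not reach is not made up. A row lasts 1/12 s, in which the tool goes at most 41.7 mm and 7.16 degrees, less where a joint would pass 70% of its speed; a pose out of reach is approached as far as the arm can. A call is refused whole if a number of a shift passes 1 or a number of a turn 1, either way. A call with a gripper value outside its range is refused whole. "gripper" is the finger opening in mm, from 0 to 87, set as the call begins (left out, the last holds). The fingers move at their own pace and stop on an object; the grip force is fixed at half the most. Time passes only in rows, so rows that do not move let the fingers close. It gives the time, the measured TCP pose, the force, the opening and the grip force at its end, in the units of the state.
- sense(): the state, without advancing time (a new reading comes with each control period).
- capture(name): name is "side" or "top" or "wrist"; returns a dict with "image" (400x640x3 uint8, blue, green, red), "fx", "fy", "cx", "cy" (pixels), "D" ([k1, k2, p1, p2, k3] as OpenCV has them; the pictures are not rectified), "world_from_camera" (4x4, takes a point from camera to world coordinates); the wrist camera has in their place "hand_eye" (4x4, takes a point from camera to tool coordinates, whose origin is the TCP and whose axes are the flange's). Camera axes: x right, y up, looking along -z (the intrinsics and any distortion apply to the point x, -y, -z); pixel columns grow to the right and rows downward; lengths in m; the calibration is good to about 2 mm. A picture is of the moment at which its call begins: read the wrist's pose just before it. There is no depth.
- finish_job(): hands the job in; it is judged then, once.
The state is a dict: "time_s": time; "joints": joint angles; "joint_velocities": joint speeds; "effort": joint torques, N m; "tcp_pos": TCP position; "ee_rot": TCP orientation; "wrist_force": force on the tool from outside, world axes, zero at the start; "moment": the same for the moment, N m; "gripper_width": opening from 0.0 (shut) to 1.0 (fully open); "gripper_force": force on a finger pad.
Only numpy, scipy, OpenCV 4.12 (cv2) and the standard library are available. Lean on these libraries where they do the work, as an engineer would, in place of code of your own. Each camera call takes 0.05 s, during which the arm holds its last target. There are 200 camera calls.

## Task

Get the laboratory balance ready for weighing: push its sliding roof and its hinged glass side door fully shut, then, with both shut, press the wide tare key at the front right down and let it come up again. Do it all gently with the fingertips, without gripping or lifting anything; do not press the small round power key, and leave the vial on the pan and everything else on the bench where it stands.

Things in the scene. Friction and masses are not known exactly. Their poses are not given: they have to be found in the camera images.
- balance: White laboratory balance, fixed, 270 x 190 mm in plan; origin at the centre of its underside on the bench, x from its front (towards the robot) to its rear, y to its left, z up. Front 100 mm: a low deck, top 50 mm up, with a flat display (top 56 mm up). Behind it the glass weighing chamber, x -32 to 126, y -90 to 82 mm, walls up to 140 mm; its roof slides, its right wall is the side door.
- pan (a point): Centre of the top of the weighing pan in the chamber, 90 mm across, 62 mm above the bench; axes as the balance's.
- roof (a joint): How far the chamber's sliding roof stands open, m: 0 = shut, grows as it slides to the balance's left (+y), at most 0.130. Stays where left; about 1.2 N moves it. Clear plate with grey frame, 160 (x) x 170 (y) x 6 mm, underside 142 mm above the bench. To shut it, push its left edge, where the lip stands, towards the balance's -y.
- roof_lip (a point): Point on the outer (left) face of the roof's left edge, 153 mm above the bench, at the middle of a lip 110 mm long (x), 10 mm thick (y), that stands 16 mm up from the plate, flush with its edge. Lip top 11 mm above this point, plate underside 11 mm below. Moves with the roof; axes as the balance's.
- side_door (a joint): How far the glass side door stands open, rad: 0 = shut (along the balance's x axis), grows as its front edge swings out to the balance's right (-y); at most 1.3. Hinge upright at the chamber's rear right corner. Stays where left; about 0.05 N m turns it. 140 mm long, 5 mm thick, 52 to 138 mm above the bench. To shut it, push its outer face towards the chamber.
- door_hinge (a point): On the upright hinge axis of the side door, 95 mm above the bench; at balance x 120, y -87.5 mm. Turns with the door: its x axis runs along the door from the free edge towards the hinge, its -y axis points out of the outer face (2.5 mm from the axis plane).
- door_edge (a point): On the outer face of the side door at its free edge, 144 mm from the hinge axis, 95 mm above the bench; axes as door_hinge.
- tare_key (a joint): How far the tare key is pressed, m: 0 = up, 0.005 = right down. A spring returns it; it takes about 1 N to start and 4 N to go right down.
- tare_top (a point): Centre of the top of the tare key, 58 mm above the bench when up: grey, 24 (x) x 44 (y) mm, near the front edge of the deck on its right, at balance x -112, y -40 mm.
- power_key (a joint): How far the power key is pressed, m: 0 = up, 0.005 = right down. Must not be pressed.
- power_top (a point): Centre of the top of the power key, 57 mm above the bench: grey, round, 16 mm across, near the front edge of the deck on its left, at balance x -112, y 72 mm.
- vial: Closed glass vial, 28 mm across, 50 mm high, standing loose on the balance's pan; origin at the centre of its underside. Leave it.
- dropper: Amber dropper bottle, 34 mm across, 70 mm high, loose on the bench to the left of the balance, under the open roof; origin at the centre of its underside. Leave it.
- dish: Glass dish, 90 mm across, 38 mm high, loose on the bench to the right of the balance, below the door's swing; origin at the centre of its underside. Leave it.
- spatula: Narrow steel laboratory spatula, 160 x 14 mm, 5 mm thick, lying on the bench to the left of the balance; origin at the middle, underside. Leave it.
- wash_bottle: White wash bottle, 64 mm across, 170 mm high, on the bench far to the left; origin at the centre of its underside. Leave it.
- reagent_a: White reagent bottle, 68 mm across, 150 mm high, on the bench far to the left; origin at the centre of its underside. Leave it.
- reagent_b: Amber reagent bottle, 68 mm across, 160 mm high, on the bench far to the left; origin at the centre of its underside. Leave it.
There are look-alikes about, which are no part of the job. Leave any purple look-alike of the reagent_b alone.

How it is judged (in metres and radians):
On the way, in this order (a step that is already met when the one before it is completed fails the run):
1. the roof and the side door are both shut (value of joint roof below 0.005 m and value of joint side_door below 0.045 rad), for 0.2 s.
2. with both shut, the tare key is pressed down (3.5 mm or more) (all of step 1 and value of joint tare_key above 0.0035 m), for 0.05 s.
At the end, for the whole second after the job is handed in: Roof within 5 mm of shut, side door within 0.045 rad of shut, the tare key up again after its press, the vial upright within 10 mm of where it stood, the other things upright within 25 mm of where they stood (all of step 1 and value of joint tare_key below 0.001 m and distance of vial from where it was at the start of the episode below 0.01 m and angle between vial's own z axis and vertical below 0.2 rad and distance of each of dropper, dish, spatula, wash_bottle, reagent_a, reagent_b from where it was at the start of the episode below 0.025 m and angle between each of dropper, dish, spatula, wash_bottle, reagent_a, reagent_b's own z axis and vertical below 0.3 rad); the robot touches nothing.
It fails at once if the tare key is pressed while the roof or the door is still open (value of joint tare_key above 0.002 m and (value of joint roof above 0.01 m or value of joint side_door above 0.08 rad)).
It fails at once if the power key is pressed (value of joint power_key above 0.002 m).
It fails at once if the fingers grip or press the balance or its moving parts with more than 70 N (contact force between the fingers and balance above 70 N).
It fails at once if the vial is pushed, lifted or tipped (distance of vial from where it was at the start of the episode above 0.01 m or angle between vial's own z axis and vertical above 0.2 rad).
It fails at once if another thing is pushed aside, lifted or tipped (distance of any of dropper, dish, spatula, wash_bottle, reagent_a, reagent_b from where it was at the start of the episode above 0.025 m or angle between any of dropper, dish, spatula, wash_bottle, reagent_a, reagent_b's own z axis and vertical above 0.3 rad).
It also fails if it takes over 61 s, if anything falls off the work surface, if the arm or the gripper's body presses on something with over 40 N, if the wrist force passes 120 N, or if a joint passes its speed limit or range.

## Working session

There is one attempt and no reset: what is moved stays moved. The work goes in short steps, Python scripts to look and compute and a tool call to move; the robot and the scene stay as the last step left them, time stands still between calls to the robot, and variables do not carry over. Pictures are saved under pics/ and viewed, at most 10 in all, crops included, and the job is handed in when it is done.

Besides the shell and the picture viewer there is one more tool, called after ">>>" by a JSON object that holds its "op" and its "data". move_arm: Moves the arm, as the interface text tells. Its arguments: {"type":"object","properties":{"targets":{"type":"string"},"gripper":{"type":"number"}},"required":["targets"]}

```bash
ls; mkdir -p pics
python3 - <<'E'
from station import *
import cv2
s=sense();print(s['time_s'],s['tcp_pos'],s['ee_rot'],s['gripper_width'])
for n in("side","top"):
    c=capture(n);cv2.imwrite(f"pics/{n}0.png",c["image"]);print(n,c["fx"],c["cx"],c["cy"],c["D"],c["world_from_camera"])
E
```

```text
pics
0.0 [ 0.19630248 -0.59271572  0.22144415] [[-9.49370396e-01 -3.14158020e-01 -7.67959461e-04]
 [-3.14158949e-01  9.49368119e-01  2.08080298e-03]
 [ 7.53752855e-05  2.21671409e-03 -9.99997540e-01]] 1.0001213987404796
side 505.57850857435074 320.2547269236298 201.5826518741172 [-0.02009306  0.          0.          0.          0.        ] [[-0.95481026  0.17072617 -0.24328985  0.21612251]
 [-0.29720424 -0.54114337  0.7866597   1.28746085]
 [ 0.00264871  0.82341753  0.56742978  0.947626  ]
 [ 0.          0.          0.          1.        ]]
top 498.5821472614678 317.2422340300839 202.16997766120326 [0.02284572 0.         0.         0.         0.        ] [[ 0.02811074  0.9986528  -0.04361611  0.49415127]
 [-0.99960104  0.02820381  0.00151987  0.13765202]
 [ 0.00274797  0.04355599  0.99904721  1.32859304]
 [ 0.          0.          0.          1.        ]]
```

View pics/top0.png

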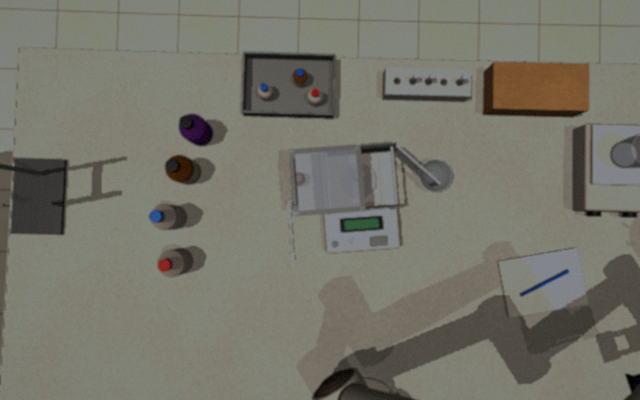

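View pics/side0.png

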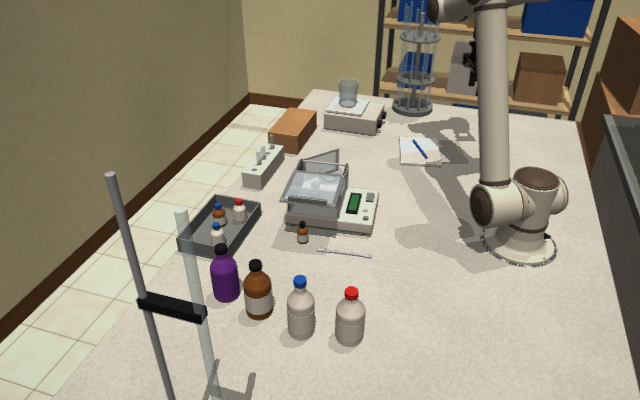

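The top view shows the balance around (290–400, 145–250). The roof is slid left, the door is open from (395,147) to (440,185), and the dish is at (437,175). I'll enlarge both views.

Run:
```python
import cv2
a=cv2.imread("pics/top0.png")[130:265,275:465];cv2.imwrite("pics/topc.png",cv2.resize(a,None,fx=4,fy=4,interpolation=cv2.INTER_CUBIC))
a=cv2.imread("pics/side0.png")[140:265,265:400];cv2.imwrite("pics/sidec.png",cv2.resize(a,None,fx=4.8,fy=4.8,interpolation=cv2.INTER_CUBIC))
```

```text
(no output)
```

View pics/topc.png

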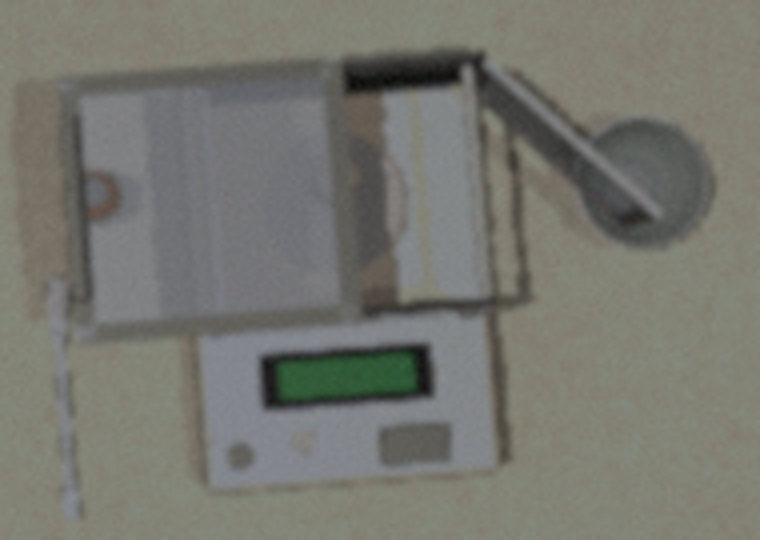

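View pics/sidec.png

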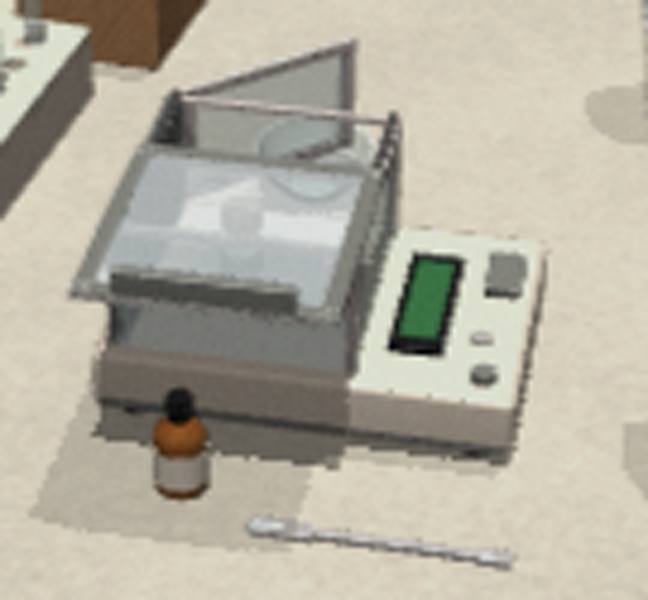

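The crops give clear landmarks.
- **Top view:** tare key (415,444), power key (240,457), roof left corners (85,335) and (62,80), door free end (658,215).
- **Side view:** tare key (507,265), power key (484,372), roof corners (338,315) and (75,292), door top (354,42).

Next I'll triangulate these points and fit the pose.

```bash
cat > h.py <<'E'
import numpy as np,cv2
from scipy.optimize import least_squares
K={"side":(505.5785,320.2547,201.5827,-0.02009306),"top":(498.58215,317.24223,202.16998,0.02284572)}
W={"side":np.array([[-0.95481026,0.17072617,-0.24328985,0.21612251],[-0.29720424,-0.54114337,0.7866597,1.28746085],[0.00264871,0.82341753,0.56742978,0.947626]]),
"top":np.array([[0.02811074,0.9986528,-0.04361611,0.49415127],[-0.99960104,0.02820381,0.00151987,0.13765202],[0.00274797,0.04355599,0.99904721,1.32859304]])}
def proj(n,P):
    P=np.atleast_2d(P);f,cx,cy,k=K[n]
    p=(P-W[n][:,3])@W[n][:,:3]*[1,-1,-1]
    return cv2.projectPoints(p,np.zeros(3),np.zeros(3),np.array([[f,0,cx],[0,f,cy],[0,0,1.]]),np.array([k,0,0,0,0]))[0][:,0]
def full(n,c):
    s,o=(4,(275,130)) if n=="top" else (4.8,(265,140))
    return (np.array(c)+.5)/s-.5+o
def tri(a,b):
    return least_squares(lambda P:np.r_[proj("top",P)[0]-a,proj("side",P)[0]-b],[.5,.1,.1])
E
cat > fit.py <<'E'
from h import *
T={"tare":(415,444),"power":(240,457),"roofFL":(85,335),"roofRL":(62,80),"roofRR":(340,65),"doorT":(658,215),"deckFR":(498,466),"deckFL":(210,490),"hingeT":(480,65)}
S={"tare":(507,265),"power":(484,372),"roofFL":(338,315),"roofRL":(75,292),"roofRR":(148,148),"doorT":(354,42),"doorB":(352,150),"drop":(181,490)}
for k in T:
    if k in S:
        r=tri(full("top",T[k]),full("side",S[k]));print(k,r.x.round(4),"resid px",np.abs(r.fun).max().round(2))
def model(p):
    x,y,a,q,d,yl=p
    B={"tare":(-.112,-.04,.058),"power":(-.112,.072,.057),"deckFR":(-.135,-.095,.05),"deckFL":(-.135,.095,.05),
    "roofFL":(-.033,yl,.148),"roofRL":(.127,yl,.148),"roofRR":(.127,yl-.17,.148),"hingeT":(.12,-.0875,.138),
    "doorT":(.12-.144*np.cos(d),-.0875-.144*np.sin(d),.138),"doorB":(.12-.144*np.cos(d),-.0875-.144*np.sin(d),.052)}
    c,s=np.cos(a),np.sin(a)
    return {k:np.array([x+c*v[0]-s*v[1],y+s*v[0]+c*v[1],v[2]]) for k,v in B.items()}
def res(p,lab=False):
    m=model(p);o=[];
    for n,D in(("top",T),("side",S)):
        for k in D:
            if k in m:
                e=proj(n,m[k])[0]-full(n,D[k]);o.append(e)
                if lab:print(n,k,e.round(1))
    return np.concatenate(o)
r=least_squares(res,[.5,.1,0,0,.8,.2],loss="soft_l1");res(r.x,1)
print("x,y,yawdeg,-,door,leftedge",r.x.round(4),np.degrees(r.x[2]))
for k,v in model(r.x).items():print(k,v.round(4))
E
python3 fit.py
```

```text
tare [ 0.4564 -0.0217  0.0633] resid px 0.03
power [0.4452 0.0886 0.0561] resid px 0.23
roofFL [0.5163 0.1853 0.149 ] resid px 0.69
roofRL [0.6691 0.2039 0.1456] resid px 0.13
roofRR [0.6828 0.0385 0.1462] resid px 0.11
doorT [ 0.5995 -0.1548  0.1362] resid px 0.0
top tare [ 0.2 -0. ]
top power [0.1 0.3]
top roofFL [-0.7  2.2]
top roofRL [-0.3 -1.1]
top roofRR [ 1.3 -3.1]
top doorT [-0.1  0.2]
top deckFR [1.3 1.6]
top deckFL [-0.7  1.7]
top hingeT [-0.6 -2.3]
side tare [0.  1.2]
side power [ 0.7 -0.2]
side roofFL [0.5 0.8]
side roofRL [-1.1 -0.7]
side roofRR [-2.1 -1.3]
side doorT [ 0.2 -0.4]
side doorB [-0.  -0.7]
x,y,yawdeg,-,door,leftedge [ 0.5632  0.0291  0.1108 -0.3039  0.7546  0.1626] 6.346316319363484
tare [ 0.4563 -0.023   0.058 ]
power [0.444  0.0883 0.057 ]
deckFR [ 0.4396 -0.0802  0.05  ]
deckFL [0.4186 0.1086 0.05  ]
roofFL [0.5125 0.1871 0.148 ]
roofRL [0.6715 0.2048 0.148 ]
roofRR [0.6903 0.0358 0.148 ]
hingeT [ 0.6922 -0.0446  0.138 ]
doorT [ 0.5988 -0.1542  0.138 ]
doorB [ 0.5988 -0.1542  0.052 ]
```

Points check out: the key, roof and door heights land within about 5 mm of the stated values, and yaw is about 6.3°. I'll do the door first, approaching from behind its outer face with the fingers shut.

>>> {"op": "move_arm", "data": {"targets": "1 0.95 0 -0.24;1 0.95 0 -0.24;1 0.95 0 -0.24;1 0.95 0 -0.24;1 0.95 0 -0.24;1 0.95 0 -0.24;1 0.95 0 -0.24;1 0.95 0 -0.24;1 0.95 0 -0.24;1 0.95 0 -0.24", "gripper": 0}}

```text
time_s: 0.93
tcp_pos: [0.4472, -0.3542, 0.2222]
ee_rot: [[-0.994, -0.109, -0.001], [-0.109, 0.994, 0.001], [0.001, 0.001, -1.0]]
wrist_force: [0.7, 0.2, 0.0]
gripper_width: 0.326
gripper_force: 0.0
```

>>> {"op": "move_arm", "data": {"targets": "1 0.95 0 0;1 0.95 0 0;1 0.95 0 0;1 0.95 0 0;1 0.95 0 0;1 0.95 0 0;1 0.95 0 0;1 0.95 0 0;0.2 0.1 0 0;0 0 0 0"}}

```text
time_s: 1.77
tcp_pos: [0.6526, -0.1615, 0.221]
ee_rot: [[-0.994, -0.113, -0.002], [-0.113, 0.994, 0.0], [0.002, 0.0, -1.0]]
wrist_force: [-0.4, -1.1, 0.5]
gripper_width: 0.005
gripper_force: 0.0
```

>>> {"op": "move_arm", "data": {"targets": "0 0 -0.7 0;0 0 -0.7 0;0 0 -0.7 0;0 0 -0.7 0;0 0 -0.7 0;0 0 -0.7 0;0 0 -0.6 0;0 0 0 0"}}

```text
time_s: 2.43
tcp_pos: [0.6478, -0.1642, 0.0987]
ee_rot: [[-0.994, -0.108, -0.008], [-0.108, 0.994, 0.001], [0.008, 0.002, -1.0]]
wrist_force: [-1.3, 0.6, -0.8]
gripper_width: 0.008
gripper_force: 0.0
```

>>> {"op": "move_arm", "data": {"targets": "-0.15 0.17 0 0;-0.15 0.17 0 0;-0.15 0.17 0 0;-0.15 0.17 0 0;-0.15 0.17 0 0;-0.15 0.17 0 0;-0.15 0.17 0 0;-0.15 0.17 0 0;-0.15 0.17 0 0;0 0 0 0"}}

```text
time_s: 3.27
tcp_pos: [0.6171, -0.1241, 0.1027]
ee_rot: [[-0.994, -0.111, -0.0], [-0.111, 0.994, 0.0], [0.0, 0.0, -1.0]]
wrist_force: [0.5, -0.4, 0.2]
gripper_width: 0.005
gripper_force: 0.0
```

Run:
```python
from station import *
import cv2
for n,(r,c) in {"top":((130,265),(275,465)),"side":((100,235),(240,430))}.items():
    a=capture(n)["image"][r[0]:r[1],c[0]:c[1]]
    cv2.imwrite(f"pics/{n}1.png",cv2.resize(a,None,fx=2.0,fy=2.0,interpolation=2))
cv2.imwrite("pics/both1.png",cv2.hconcat([cv2.imread("pics/top1.png"),cv2.imread("pics/side1.png")]))
```

```text
(no output)
```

View pics/both1.png

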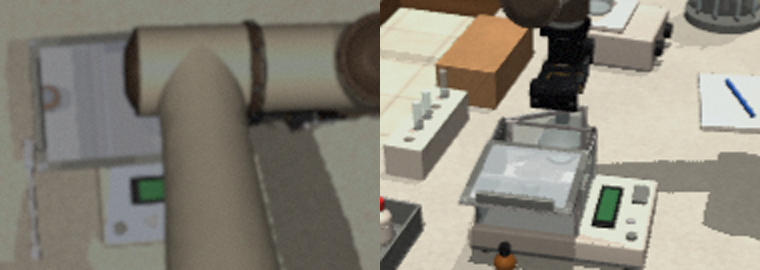

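In the side view the finger is behind the open door at about (565,120), outside the chamber, and the top view is hidden by the arm. I'll carry on pushing.

>>> {"op": "move_arm", "data": {"targets": "-0.18 0.2 0 0;-0.18 0.2 0 0;-0.18 0.2 0 0;-0.18 0.2 0 0;-0.18 0.2 0 0;-0.18 0.2 0 0;-0.18 0.2 0 0;-0.15 0.15 0 0;0 0 0 0;0 0 0 0"}}

```text
time_s: 4.2
tcp_pos: [0.5822, -0.086, 0.1026]
ee_rot: [[-0.994, -0.111, -0.0], [-0.111, 0.994, 0.0], [0.0, 0.0, -1.0]]
wrist_force: [0.2, -0.4, 0.5]
gripper_width: 0.005
gripper_force: 0.0
```

>>> {"op": "move_arm", "data": {"targets": "0 0.08 0 0;0 0.08 0 0;0 0.08 0 0;0 0.08 0 0;0 0 0 0;0 0 0 0"}}

```text
time_s: 4.7
tcp_pos: [0.5826, -0.0781, 0.1025]
ee_rot: [[-0.994, -0.11, 0.0], [-0.11, 0.994, 0.0], [-0.0, 0.0, -1.0]]
wrist_force: [0.8, -0.4, 0.2]
gripper_width: 0.006
gripper_force: 0.0
```

>>> {"op": "move_arm", "data": {"targets": "0 0.06 0 0;0 0.06 0 0;0 0.06 0 0;0 0 0 0;0 0 0 0"}}

```text
time_s: 5.12
tcp_pos: [0.5826, -0.0736, 0.1026]
ee_rot: [[-0.994, -0.11, 0.0], [-0.11, 0.994, 0.0], [-0.0, 0.0, -1.0]]
wrist_force: [0.1, -0.6, 0.5]
gripper_width: 0.002
gripper_force: 0.0
```

>>> {"op": "move_arm", "data": {"targets": "0 0.05 0 0;0 0.05 0 0;0 0 0 0;0 0 0 0"}}

```text
time_s: 5.45
tcp_pos: [0.5825, -0.0723, 0.1026]
ee_rot: [[-0.994, -0.11, -0.0], [-0.11, 0.994, -0.001], [0.0, -0.001, -1.0]]
wrist_force: [0.7, -4.8, 0.6]
gripper_width: 0.005
gripper_force: 2.4
```

>>> {"op": "move_arm", "data": {"targets": "0 0.05 0 0;0 0.05 0 0;0 0 0 0;0 0 0 0"}}

```text
time_s: 5.78
tcp_pos: [0.5824, -0.072, 0.1027]
ee_rot: [[-0.994, -0.11, -0.001], [-0.11, 0.994, -0.004], [0.001, -0.004, -1.0]]
wrist_force: [1.3, -13.5, -1.4]
gripper_width: 0.006
gripper_force: 6.4
```

The door has reached its stop: 13 N at the expected place. I'll back off, rise and cross to the roof's left side.

>>> {"op": "move_arm", "data": {"targets": "0 -0.5 0 0;0 -0.7 0 0;0 -0.2 0.3 0;0 0 0.8 0;0 0 1 0;0 0 1 0;0 0 1 0;0 0 1 0;0 0 0 0"}}

```text
time_s: 6.53
tcp_pos: [0.5856, -0.1039, 0.2369]
ee_rot: [[-0.994, -0.111, 0.012], [-0.111, 0.994, -0.001], [-0.012, -0.002, -1.0]]
wrist_force: [-0.2, 0.2, 0.6]
gripper_width: 0.005
gripper_force: 0.0
```

>>> {"op": "move_arm", "data": {"targets": "0 1 0 0;0 1 0 0;0 1 0 0;0 1 0 0;0 1 0 0;0 1 0 0;0 1 0 0;0 1 0 0;0 1 0 0;0 1 0 0"}}

```text
time_s: 7.37
tcp_pos: [0.5822, 0.1479, 0.2303]
ee_rot: [[-0.994, -0.11, 0.0], [-0.11, 0.994, 0.001], [-0.0, 0.001, -1.0]]
wrist_force: [1.0, 0.0, -0.9]
gripper_width: 0.005
gripper_force: 0.0
```

>>> {"op": "move_arm", "data": {"targets": "0 1 0 0;0 1 0 0;0.2 1 0 0;0 0.7 0 0;0 0 0 0;0 0 0 0"}}

```text
time_s: 7.87
tcp_pos: [0.5871, 0.2395, 0.2297]
ee_rot: [[-0.994, -0.112, -0.001], [-0.112, 0.994, -0.0], [0.001, -0.0, -1.0]]
wrist_force: [-0.9, -0.6, 0.4]
gripper_width: 0.008
gripper_force: 0.0
```

Run:
```python
from station import *
import cv2
print(sense()['tcp_pos'])
im={n:capture(n)["image"] for n in("top","side")}
cv2.imwrite("pics/both2.png",cv2.hconcat([cv2.resize(im["top"][130:265,275:465],(390,277),interpolation=2),cv2.resize(im["side"][100:235,240:430],(390,277),interpolation=2)]))
```

```text
[0.58707186 0.23952311 0.22967742]
```

View pics/both2.png

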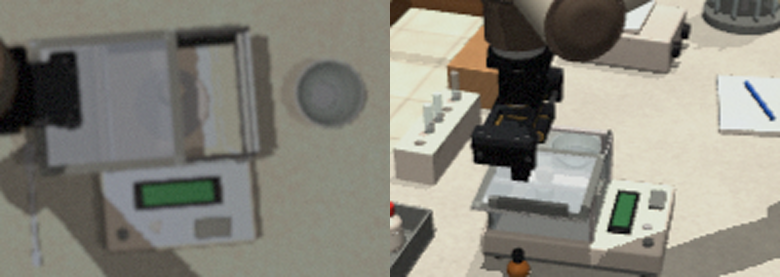

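The top view shows the door shut along the right wall (250,95), with the dish undisturbed at (332,92). Now I'll lower beside the lip and push the roof.

>>> {"op": "move_arm", "data": {"targets": "0 0 -0.7 0;0 0 -0.7 0;0 0 -0.7 0;0 0 -0.7 0;0 0 -0.35 0;0 0 0 0;0 0 0 0"}}

```text
time_s: 8.55
tcp_pos: [0.5878, 0.238, 0.1516]
ee_rot: [[-0.994, -0.11, 0.0], [-0.11, 0.994, -0.0], [-0.0, -0.0, -1.0]]
wrist_force: [-0.3, 0.9, -0.2]
gripper_width: 0.002
gripper_force: 0.0
```

>>> {"op": "move_arm", "data": {"targets": "0.02 -0.2 0 0;0.02 -0.2 0 0;0.02 -0.2 0 0;0.02 -0.2 0 0;0.02 -0.2 0 0;0.02 -0.2 0 0;0.02 -0.2 0 0;0.02 -0.2 0 0;0.02 -0.2 0 0;0.02 -0.2 0 0"}}

```text
time_s: 9.38
tcp_pos: [0.5927, 0.1885, 0.1515]
ee_rot: [[-0.994, -0.11, 0.0], [-0.11, 0.994, 0.0], [-0.001, 0.0, -1.0]]
wrist_force: [-0.3, 1.1, 1.6]
gripper_width: 0.004
gripper_force: 0.8
```

>>> {"op": "move_arm", "data": {"targets": "0.02 -0.2 0 0;0.02 -0.2 0 0;0.02 -0.2 0 0;0.02 -0.2 0 0;0.02 -0.2 0 0;0.02 -0.2 0 0;0.02 -0.2 0 0;0.02 -0.2 0 0"}}

```text
time_s: 10.05
tcp_pos: [0.5968, 0.1483, 0.1514]
ee_rot: [[-0.994, -0.11, 0.001], [-0.11, 0.994, 0.0], [-0.001, 0.0, -1.0]]
wrist_force: [0.5, 1.8, 0.3]
gripper_width: 0.003
gripper_force: 0.8
```

>>> {"op": "move_arm", "data": {"targets": "0.01 -0.12 0 0;0.01 -0.12 0 0;0.01 -0.12 0 0;0.01 -0.12 0 0;0 0 0 0"}}

```text
time_s: 10.47
tcp_pos: [0.5972, 0.136, 0.1511]
ee_rot: [[-0.994, -0.11, -0.001], [-0.11, 0.994, -0.001], [0.001, -0.001, -1.0]]
wrist_force: [-0.1, -0.2, -0.7]
gripper_width: 0.004
gripper_force: 0.0
```

>>> {"op": "move_arm", "data": {"targets": "0 -0.06 0 0;0 -0.06 0 0;0 0 0 0;0 0 0 0"}}

```text
time_s: 10.8
tcp_pos: [0.5972, 0.1335, 0.1511]
ee_rot: [[-0.994, -0.11, -0.001], [-0.11, 0.994, -0.001], [0.001, -0.0, -1.0]]
wrist_force: [0.7, 1.1, -0.5]
gripper_width: 0.003
gripper_force: 0.1
```

>>> {"op": "move_arm", "data": {"targets": "0 -0.06 0 0;0 -0.06 0 0;0 0 0 0;0 0 0 0"}}

```text
time_s: 11.13
tcp_pos: [0.5974, 0.1306, 0.1512]
ee_rot: [[-0.994, -0.11, -0.0], [-0.11, 0.994, -0.0], [0.0, -0.0, -1.0]]
wrist_force: [-0.0, 1.3, -0.2]
gripper_width: 0.01
gripper_force: 0.3
```

>>> {"op": "move_arm", "data": {"targets": "0 -0.06 0 0;0 -0.06 0 0;0 0 0 0;0 0 0 0"}}

```text
time_s: 11.47
tcp_pos: [0.5975, 0.1275, 0.1514]
ee_rot: [[-0.994, -0.11, -0.0], [-0.11, 0.994, -0.0], [0.0, -0.0, -1.0]]
wrist_force: [0.2, 0.2, -0.0]
gripper_width: 0.004
gripper_force: 0.3
```

>>> {"op": "move_arm", "data": {"targets": "0 -0.06 0 0;0 -0.06 0 0;0 0 0 0;0 0 0 0"}}

```text
time_s: 11.8
tcp_pos: [0.5976, 0.1266, 0.1514]
ee_rot: [[-0.994, -0.11, 0.001], [-0.11, 0.994, 0.003], [-0.002, 0.003, -1.0]]
wrist_force: [-1.0, 7.0, 0.0]
gripper_width: 0.006
gripper_force: 3.3
```

>>> {"op": "move_arm", "data": {"targets": "0 -0.06 0 0;0 -0.06 0 0;0 0 0 0;0 0 0 0"}}

```text
time_s: 12.13
tcp_pos: [0.5977, 0.1264, 0.1515]
ee_rot: [[-0.994, -0.111, 0.003], [-0.111, 0.994, 0.008], [-0.003, 0.007, -1.0]]
wrist_force: [-3.2, 14.6, 0.5]
gripper_width: 0.001
gripper_force: 7.4
```

The roof hit its stop too (14.6 N). I'll back off, rise and move over the tare key, then check.

>>> {"op": "move_arm", "data": {"targets": "0 0.5 0 0;0 0.7 0 0;0 0 0.8 0;0 0 1 0;0 0 0.8 0;0 0 0.4 0;0 0 0 0"}}

```text
time_s: 12.72
tcp_pos: [0.5986, 0.1518, 0.2291]
ee_rot: [[-0.994, -0.11, 0.005], [-0.11, 0.994, 0.001], [-0.005, 0.001, -1.0]]
wrist_force: [0.1, 0.0, 0.2]
gripper_width: 0.005
gripper_force: 0.0
```

>>> {"op": "move_arm", "data": {"targets": "-0.8 -1 0 0;-0.8 -1 0 0;-0.8 -1 0 0;-0.8 -1 0 0;-0.8 -1 0 0;-0.8 -0.9 0 0;-0.8 -0.8 0 0;0 0 0 0;0 0 0 0"}}

```text
time_s: 13.47
tcp_pos: [0.456, -0.0169, 0.2255]
ee_rot: [[-0.994, -0.108, -0.002], [-0.108, 0.994, -0.0], [0.002, -0.0, -1.0]]
wrist_force: [0.3, 0.5, -0.7]
gripper_width: 0.005
gripper_force: 0.0
```

Run:
```python
from station import *
import cv2
print(sense()['tcp_pos'])
im={n:capture(n)["image"] for n in("top","side")}
cv2.imwrite("pics/both3.png",cv2.hconcat([cv2.resize(im["top"][130:265,275:465],(390,277),interpolation=2),cv2.resize(im["side"][100:235,240:430],(390,277),interpolation=2)]))
```

```text
[ 0.45602615 -0.01689165  0.22549809]
```

View pics/both3.png

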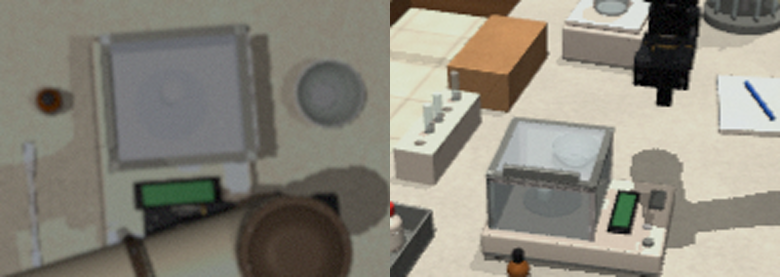

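Both are shut, the vial is visible through the roof, and the dropper and dish are where they were. Now the tare key.

>>> {"op": "move_arm", "data": {"targets": "0 -0.2 -0.8 0;0 0 -1 0;0 0 -1 0;0 0 -1 0;0 0 -1 0;0 0 -0.8 0;0 0 -0.5 0;0 0 0 0;0 0 0 0"}}

```text
time_s: 14.32
tcp_pos: [0.4578, -0.0204, 0.0729]
ee_rot: [[-0.994, -0.111, -0.002], [-0.111, 0.994, -0.001], [0.002, -0.001, -1.0]]
wrist_force: [-0.0, -0.3, 0.6]
gripper_width: 0.003
gripper_force: 0.0
```

>>> {"op": "move_arm", "data": {"targets": "0 0 -0.1 0;0 0 -0.1 0;0 0 -0.1 0;0 0 -0.1 0;0 0 0 0;0 0 0 0"}}

```text
time_s: 14.82
tcp_pos: [0.4575, -0.0208, 0.0639]
ee_rot: [[-0.994, -0.11, 0.0], [-0.11, 0.994, 0.0], [-0.0, 0.0, -1.0]]
wrist_force: [-0.3, -1.0, -0.6]
gripper_width: 0.009
gripper_force: 0.0
```

>>> {"op": "move_arm", "data": {"targets": "0 0 -0.08 0;0 0 -0.08 0;0 0 -0.08 0;0 0 0 0;0 0 0 0"}}

```text
time_s: 15.23
tcp_pos: [0.4576, -0.0208, 0.0578]
ee_rot: [[-0.994, -0.11, -0.0], [-0.11, 0.994, -0.0], [0.0, -0.0, -1.0]]
wrist_force: [0.0, 0.7, 1.2]
gripper_width: 0.003
gripper_force: 0.5
```

>>> {"op": "move_arm", "data": {"targets": "0 0 -0.08 0;0 0 -0.08 0;0 0 0 0;0 0 0 0"}}

```text
time_s: 15.57
tcp_pos: [0.4576, -0.0208, 0.0539]
ee_rot: [[-0.994, -0.11, 0.0], [-0.11, 0.994, -0.0], [-0.0, -0.0, -1.0]]
wrist_force: [-0.0, -0.2, 4.5]
gripper_width: 0.008
gripper_force: 1.7
```

>>> {"op": "move_arm", "data": {"targets": "0 0 -0.06 0;0 0 -0.06 0;0 0 0 0;0 0 0 0"}}

```text
time_s: 15.9
tcp_pos: [0.4577, -0.0208, 0.053]
ee_rot: [[-0.994, -0.111, 0.001], [-0.111, 0.994, -0.0], [-0.001, -0.001, -1.0]]
wrist_force: [-6.2, 1.2, 20.6]
gripper_width: 0.003
gripper_force: 10.4
```

The key has bottomed at z = 0.053. I'll release it, rise and hand in.

>>> {"op": "move_arm", "data": {"targets": "0 0 0.2 0;0 0 0.4 0;0 0 0.8 0;0 0 1 0;0 0 1 0;0 0 1 0;0 0 1 0;0 0 0 0;0 0 0 0;0 0 0 0"}}

```text
time_s: 16.73
tcp_pos: [0.4568, -0.0208, 0.185]
ee_rot: [[-0.994, -0.11, -0.001], [-0.11, 0.994, 0.0], [0.001, 0.0, -1.0]]
wrist_force: [-0.4, 0.6, -1.1]
gripper_width: 0.009
gripper_force: 0.0
```

Run:
```python
from station import *
import cv2
im={n:capture(n)["image"] for n in("top","side")}
cv2.imwrite("pics/both4.png",cv2.hconcat([cv2.resize(im["top"][130:265,275:465],(390,277),interpolation=2),cv2.resize(im["side"][100:235,240:430],(390,277),interpolation=2)]))
```

```text
(no output)
```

View pics/both4.png

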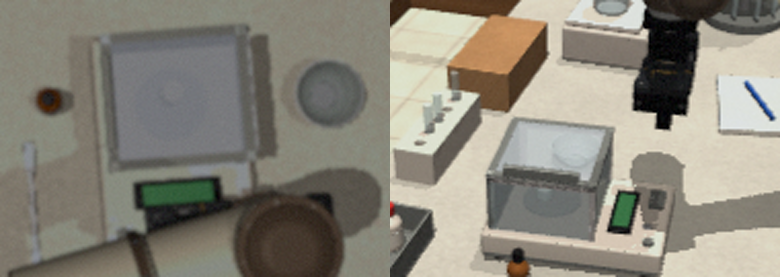

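The roof and door are still shut, the gripper is clear above the key, and nothing else has moved.

```bash
python3 -c "
from station import *
print(finish_job())"
```

```text
the job is handed in; nothing more can be done
None
```

I pushed the balance's roof and side door shut against their stops, pressed the tare key right down and released it, and handed the job in; the judge's result wasn't shown.

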